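# Latch the programming jig and hold its boot button down

## Robot

A 7-joint arm with a two-finger parallel gripper is mounted at the origin on the work surface; the furniture and walls round the work are solid. World frame = base frame: x ahead of the robot, y to its left, z up, the work surface at z = 0. Lengths are in mm, angles in rad, forces in N, time in s.
With the tool pointing down it reaches from about 400 to 850 mm from the base axis. Payload 4.5 kg.
Tool frame: the origin (TCP) lies on the centre line of the jaws, within the pads' length; the fingertips stand 11 mm ahead of it and the grasp point (between the pads) lies 8 mm behind it; z points along the fingers, y is the line along which they close (so a half turn about z gives the same grasp; the last joint's range is limited). The gripper opens to 88 mm and grips with 3 to 60 N. Pads are 18 mm wide; open, the fingers measure 123 mm over their backs; the gripper's body (75 mm by 187 mm) begins 45 mm behind the grasp point.
Start: joints at [1.277, 0.689, -0.195, 1.565, 0.157, 0.902, -0.215], TCP at [201.255, -591.734, 249.743] pointing down, gripper open.
Joint ranges: [-3.01, 3.01], [-0.46, 2.08], [-1.47, 1.51], [0.13, 2.56], [-1, 4.14], [0.04, 2.09], [-2.66, 2.66]. Speed limits (rad/s): [2.57, 2.57, 3.14, 3.14, 3.14, 3.14, 3.14].

## Interface

Orientations are given as [roll, pitch, yaw] about the fixed x, y, z axes, in that order (R = Rz(yaw) Ry(pitch) Rx(roll)).
In Python, from cell import manip gives the robot as it stands.
- The arm moves only by the tool carry_out, never from a script. Its arguments are lists of equal length, an entry for each row: "offset": the shift along the tool's x, y, z in mm, a list of three; "yaw": the turn about the tool's z in rad; "grip": the opening, from 0 (shut) to 1 (fully open). A call has 1 to 12 rows; each row is the pose to reach, as a shift and turn from the pose commanded when the call began, along the tool's axes at that moment; what a row does not reach only later rows make up. A row lasts 1/8 s, in which the tool goes at most 62.5 mm and 10.7 degrees, less where a joint would pass 70% of its speed; a pose out of reach is approached as far as the arm can. A call with a gripper value outside its range is refused whole. The fingers move at their own pace and stop on an object; the grip force is fixed at half the most. Time passes only in rows, so rows that repeat a pose let the fingers close. It gives the time, the measured TCP pose, the force, the opening and the grip force at its end, in the units of the state.
- manip.sense(): the state, without advancing time (a new reading comes with each control period).
- manip.snapshot(name): name is "scene" or "top" or "wrist"; returns the picture (420x560x3 uint8, blue, green, red); there is no depth.
- manip.camera_model(name): a dict with "vertical_fov" (degrees; the focal length in pixels is half the picture's height over the tangent of half this angle, whatever the lens; pixels are square), "cx", "cy" (the principal point, pixels), "position" and "attitude" of the camera in the world; the wrist camera has in their place "T_tool_cam" (4x4, takes a point from camera to tool coordinates, whose origin is the TCP and whose axes are the flange's). Camera axes: x right, y up, looking along -z (the intrinsics and any distortion apply to the point x, -y, -z); pixel columns grow to the right and rows downward; lengths in mm; the calibration is good to about 2 mm. A picture is of the moment at which its call begins: read the wrist's pose just before it. camera_model takes no time and is no camera call.
- manip.job_done(): hands the job in; it is judged then, once.
Trained networks look in the newest picture that a camera, given by its name, has taken for a name from the list of things; names that differ only in an ending like _2 or _b are one class to them, and where a whole thing is asked for, a point or a joint stands for the part that bears it (a point fixed in the world has none). Each returns a list of dicts, best first, with "p" (0 to 1); they miss things now and then, are a little off and sometimes report something else, mostly with a low value. They report only what shows in the picture. A call takes as long as a camera call.
- manip.outline_of(camera, target): "region" (420x560 bool, what is visible of it) and "box" ([left, top, right, bottom] in pixels, round what is visible of it).
The state is a dict: "t": time; "joints": joint angles; "joint_velocities": joint speeds; "joint_efforts": joint torques, N m; "eef_pos": TCP position; "tcp_rot": TCP orientation; "ft_force": force on the tool from outside, world axes, zero at the start; "ft_torque": the same for the moment, N m; "grip_width": opening from 0.0 (shut) to 1.0 (fully open); "grip_force": force on a finger pad.
Only numpy, scipy, OpenCV 4.12 (cv2) and the standard library are available. Lean on these libraries where they do the work, as an engineer would, in place of code of your own. Each camera call takes 0.05 s, during which the arm holds its last target. There are 200 camera calls.

## Task

A handset lies nested in the programming jig and has to be put into boot mode. Swing the jig's clear lid shut and press its orange thumb pad down until the tab drops behind the rim and the lid stays down by itself; then draw the yellow-handled screwdriver out of the tool stand, put its blade down through the brass guide in the lid and press the sunken red button below it fully home, firmly but without forcing it. Finish while still holding: the screwdriver gripped and upright, its tip keeping the button down. Leave the spray can, the dish and the solder spool where they are.

Things in the scene. Friction and masses are not known exactly. Their poses are not given: they have to be found in the camera images.
- jig: Fixed programming jig: open grey cradle 150 (x) x 110 (y) x 36 mm high, walls 7 mm. Origin: centre of its underside; z up, +x towards its hinge (away from the robot at yaw 0), y along the hinge. A handset lies on its +y side; on the -y side a green board (top at z = 14 mm) with the red boot button on a black switch. A rim runs along the outside of the front wall at x = -76.5, z = 31 mm.
- jig_lid (a joint): Lid angle, rad: 0 = shut, level; grows as the front edge swings up and back (stop 1.35). Stiff hinge (friction 0.09 N m) sprung 0.25 N m/rad towards 1.2: stays where left when open, but springs up from shut to about 0.45 unless latched. In the last 0.05 rad the tab rides over the rim (about 7 N on the thumb pad) and drops behind it at about 0.02; latched it rests below 0.012.
- lid_tab (a joint): How far the lid's sprung orange tab is bent outward, in m: 0 = at rest, up to 0.005; it bends while it rides over the rim and returns to 0 when it has dropped behind (below) the rim.
- lid_hinge (a point): Middle of the hinge axis: at x = 79, y = 0, z = 39 mm in the jig's frame; its axes are the jig's. The axis runs along the jig's y.
- lid_pad (a point): Middle of the top face of the orange thumb pad (24 mm along the lid, 34 mm across) at the middle of the lid's front edge; moves with the lid. 161 mm from the hinge axis along the lid, 6 mm above that axis when shut (then z = 45 mm). Its axes are the lid's: z the lid's outward normal, -x away from the hinge. The lid is a clear pane in a dark frame, 160 x 110 x 6 mm.
- guide_mouth (a point): Centre of the mouth of the brass guide in the lid (moves with the lid; its z axis is the guide's axis). A funnel, 18 mm wide inside at the mouth, narrows over the first 6 mm to a straight bore of 11 mm, which ends 16 mm below the mouth. When the lid is shut the mouth is at z = 49.5 mm.
- button_rest (a point): Where the centre of the red boot button's top lies when it is not pressed (a point of the jig that does not move): straight below the guide of the shut lid, 25 mm below its mouth, z = 24.3 mm. The button is round, 11 mm wide.
- boot_button (a joint): How far the red boot button is pressed straight down, in m: 0 = up, 0.004 = fully home (hard stop). Spring: 1.5 N to start, 3.9 N at full travel.
- driver: Precision screwdriver, loose, about 25 g: yellow handle 17 mm thick, 104 mm long; steel blade 2.8 mm thick, 86 mm long. y axis: along the tool from tip to handle end; origin on one side of the tool, 99 mm from the tip. It starts upright, blade down (y up), in the stand's middle hole, the handle's lower end on the stand's top plate; lift it at least 95 mm to clear the stand.
- driver_tip (a point): Tip of the blade, on the tool's axis. At the start 14 mm above the bench.
- driver_grip (a point): Good place to grip, on the tool's axis: in the handle, 149 mm from the tip and 63 mm above the handle's lower end; the handle's collider ends 41 mm farther up. Grip across it: it is 16 mm along the driver's x axis, 18 mm along its z axis.
- tool_stand: Fixed light-wood tool stand, 110 (x) x 60 (y) x 100 mm high: a base 10 mm thick and a top plate with three 8 mm holes in a row along x, 34 mm apart. Origin: centre of the underside. It stands either to the right or to the left of the jig.
- spray_can: Bystander: white spray can, 67 mm wide, 184 mm high, loose, origin at the centre of its foot; on the other side of the jig from the stand. Do not move it.
- petri_dish: Bystander: round pale blue screw dish, 84 mm wide, 16 mm high, loose, origin at the centre of its underside. Do not move it.
- solder_spool: Bystander: green and grey solder spool, 34 mm wide, 26 mm high, loose, origin at the centre of its underside. Do not move it.

How it is judged (in metres and radians):
On the way, in this order (a step that is already met when the one before it is completed fails the run):
1. the lid is shut, its tab has dropped behind the rim, and it stays down with the robot off the jig (value of joint jig_lid below 0.015 rad and value of joint lid_tab below 0.0012 m and contact force between each of the fingers, the arm and jig below 0.1 N), for 0.3 s.
2. the gripped screwdriver's blade is through the guide and holds the button home for a second (value of joint jig_lid below 0.015 rad and value of joint lid_tab below 0.0012 m and horizontal distance between driver_tip and button_rest below 0.0075 m and z of driver_tip in the frame of guide_mouth below -0.018 m and angle between driver's own y axis and vertical below 0.2 rad and value of joint boot_button above 0.0031 m and contact force between driver and jig above 1.5 N and contact force between the fingers and driver above 2 N), for 1 s.
At the end, for the whole second after the job is handed in: Lid latched (below 0.015 rad, tab within 1.2 mm of rest); screwdriver gripped, within 0.2 rad of upright, clear of the stand, tip through the guide (18 mm below its mouth), holding the button over 3.1 of its 4 mm down with over 1.5 N; can, dish and spool within 30 mm of their starts (all of step 2 and contact force between driver and tool_stand below 0.1 N and distance of each of spray_can, petri_dish, solder_spool from where it was at the start of the episode below 0.03 m); the arm keeps its last pose, push and grip.
It fails at once if the spray can, the dish or the spool is moved by more than 30 mm (distance of any of spray_can, petri_dish, solder_spool from where it was at the start of the episode above 0.03 m).
It fails at once if the spray can is tipped (angle between spray_can's own z axis and vertical above 0.5 rad).
It fails at once if the screwdriver is forced against the jig with more than 30 N (contact force between driver and jig above 30 N).
It also fails if it takes over 64 s, if anything falls off the work surface, if the arm or the gripper's body presses on something with over 40 N, if the wrist force passes 120 N, or if a joint passes its speed limit or range.

## Working session

There is one attempt and no reset: what is moved stays moved. The work goes in short steps, Python scripts to look and compute and a tool call to move; the robot and the scene stay as the last step left them, time stands still between calls to the robot, and variables do not carry over. Pictures are saved under pics/ and viewed, at most 10 in all, crops included, and the job is handed in when it is done.

Besides the shell and the picture viewer there is one more tool, called after "Request:" as name(argument=value, ...) on one line, values as JSON. carry_out: Moves the arm, as the interface text tells. Its arguments: {"type":"object","properties":{"offset":{"type":"array"},"yaw":{"type":"array"},"grip":{"type":"array"}},"required":["offset","yaw","grip"]}

```bash
mkdir -p pics; ls; python3 - <<'E'
from cell import manip
import cv2,numpy as np
s=manip.sense();print({k:np.round(v,3).tolist() for k,v in s.items()})
for c in("scene","top"):
    cv2.imwrite(f"pics/{c}0.png",manip.snapshot(c));m=manip.camera_model(c);print(c,m)
    for n in("jig","jig_lid","lid_pad","guide_mouth","driver","tool_stand","spray_can","petri_dish","solder_spool"):
        for d in manip.outline_of(c,n)[:2]: print(n,round(d["p"],2),np.round(d["box"]).tolist(), d["region"].sum())
print(manip.camera_model("wrist"))
E
```

```text
pics
{'t': 0.0, 'joints': [1.277, 0.69, -0.195, 1.566, 0.157, 0.902, -0.215], 'joint_velocities': [0.0, -0.001, 0.0, -0.0, 0.001, 0.0, 0.0], 'joint_efforts': [0.001, -52.756, -1.267, -15.343, -0.053, 0.007, 0.0], 'eef_pos': [201.0, -591.148, 248.92], 'tcp_rot': [-3.14, 0.0, 0.328], 'ft_force': [0.307, 0.017, 0.043], 'ft_torque': [-0.009, -0.007, 0.02], 'grip_force': 0.0, 'grip_width': 1.001}
scene {'vertical_fov': 45.20144394819498, 'cx': 282.59775473303944, 'cy': 213.49165581479522, 'position': array([-216.55622325,  696.50972698,  681.93695998]), 'attitude': array([ 1.05635809,  0.00377159, -2.27528996])}
jig 0.71 [292.0, 169.0, 355.0, 240.0] 2829
jig_lid 0.65 [292.0, 170.0, 350.0, 205.0] 745
lid_pad 0.8 [288.0, 169.0, 351.0, 203.0] 748
lid_pad 0.45 [291.0, 170.0, 358.0, 241.0] 2846
guide_mouth 0.84 [290.0, 173.0, 349.0, 205.0] 749
guide_mouth 0.31 [196.0, 308.0, 197.0, 322.0] 31
driver 0.5 [406.0, 150.0, 418.0, 191.0] 254
tool_stand 0.92 [382.0, 183.0, 425.0, 233.0] 1502
tool_stand 0.42 [196.0, 310.0, 193.0, 321.0] 26
petri_dish 0.6 [363.0, 235.0, 397.0, 259.0] 662
solder_spool 0.
[... 554 characters left out ...]
 362.0, 203.0] 1344
driver 0.56 [400.0, 234.0, 414.0, 239.0] 71
tool_stand 0.84 [379.0, 215.0, 410.0, 258.0] 841
spray_can 0.71 [176.0, 217.0, 206.0, 242.0] 594
petri_dish 0.82 [334.0, 241.0, 363.0, 265.0] 648
petri_dish 0.42 [400.0, 235.0, 414.0, 241.0] 76
{'vertical_fov': 60.12174331703102, 'cx': 279.96310118193685, 'cy': 211.8771557078615, 'T_tool_cam': array([[-1.00402846e-03,  9.58812602e-01,  2.84037650e-01,
         7.44421878e+01],
       [ 9.99999365e-01,  8.17124720e-04,  7.76510953e-04,
         1.50329135e-01],
       [ 5.12434302e-04,  2.84038249e-01, -9.58812813e-01,
        -1.35152008e+02],
       [ 0.00000000e+00,  0.00000000e+00,  0.00000000e+00,
         1.00000000e+00]])}
```

```bash
python3 - <<'E'
import cv2,numpy as np
a=cv2.imread("pics/scene0.png")[130:280,180:440];b=cv2.imread("pics/top0.png")[140:290,160:420]
cv2.imwrite("pics/both.png",np.vstack([cv2.resize(a,(520,300),interpolation=2),cv2.resize(b,(520,300),interpolation=2)]))
E
cat > h.py <<'E'
import numpy as np,cv2
from cell import manip
from scipy.spatial.transform import Rotation as R
def rot(e): return R.from_euler('xyz',e).as_matrix()
def cam(name,s=None):
    m=manip.camera_model(name)
    f=210/np.tan(np.radians(m["vertical_fov"])/2)
    if name=="wrist":
        T=np.eye(4);T[:3,:3]=rot(s["tcp_rot"]);T[:3,3]=s["eef_pos"];T=T@m["T_tool_cam"]
        return T[:3,3],T[:3,:3],f,m
    return np.array(m["position"]),rot(m["attitude"]),f,m
def ray(C,u,v):
    p,Rm,f,m=C; return p,Rm@np.array([(u-m["cx"])/f,-(v-m["cy"])/f,-1])
def atz(C,u,v,z):
    p,d=ray(C,u,v); return p+d*(z-p[2])/d[2]
def proj(C,X):
    p,Rm,f,m=C; q=(np.atleast_2d(X)-p)@Rm
    return np.c_[m["cx"]+f*q[:,0]/-q[:,2], m["cy"]-f*q[:,1]/-q[:,2]]
E
python3 - <<'E'
from h import *
C=cam("top")
print(manip.camera_model("top").keys())
for n,u,v,z in(("jigc",340,190,36),("stand",395,237,100),("can",191,229,184),("dish",348,253,16),("driverTop?",407,237,204)): print(n,atz(C,u,v,z).round())
E
```

```text
dict_keys(['vertical_fov', 'cx', 'cy', 'position', 'attitude'])
jigc [ 592. -133.   36.]
stand [ 449. -277.  100.]
can [485. 284. 184.]
dish [ 405. -153.   16.]
driverTop? [ 448. -287.  204.]
```

View pics/both.png

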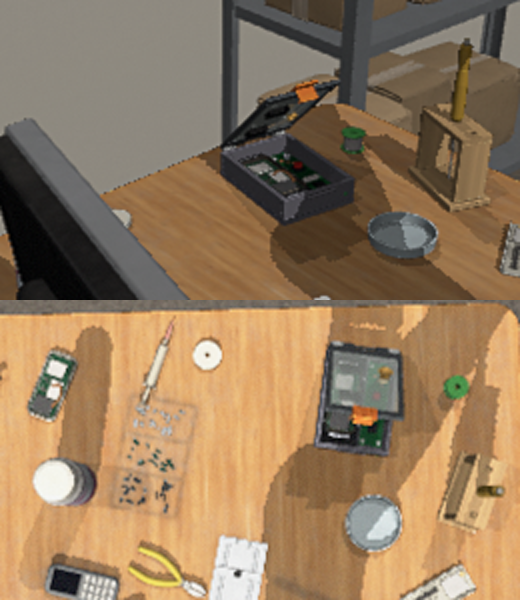

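The lid is about half open, with the orange pad near top px (342,197), the guide near (352,176) and the spool near (388,183). The stand and driver are to the right at (395,237), the dish is at (348,253) and the can is on the left at (191,229). Next I move above the jig for a wrist look.

Request:
carry_out(offset=[[0,0,-60],[0,0,-120],[410,-284,-150],[410,-284,-150],[410,-284,-150],[410,-284,-150],[410,-284,-150],[410,-284,-150],[410,-284,-150],[410,-284,-150],[410,-284,-150],[410,-284,-150]], yaw=[0,0,0.33,0.33,0.33,0.33,0.33,0.33,0.33,0.33,0.33,0.33], grip=[1,1,1,1,1,1,1,1,1,1,1,1])

```text
t: 2.5
eef_pos: [497.5, -191.4, 399.6]
tcp_rot: [3.141, 0.001, -0.002]
ft_force: [-0.5, 0.2, -0.2]
grip_width: 0.999
grip_force: 0.0
```

```bash
python3 - <<'E'
from h import *
s=manip.sense();print(s["eef_pos"],s["tcp_rot"],s["joints"])
im=manip.snapshot("wrist");cv2.imwrite("pics/w1.png",im);cv2.imwrite("pics/w1b.png",cv2.resize(im,(784,588),interpolation=2))
C=cam("wrist",s)
for n in("jig","jig_lid","lid_pad","guide_mouth","driver","tool_stand","petri_dish","solder_spool"):
    for d in manip.outline_of("wrist",n)[:2]: print(n,round(d["p"],2),np.round(d["box"]).tolist(), d["region"].sum())
E
```

```text
[ 497.51820409 -191.40982057  399.58652074] [ 3.14069673e+00  7.73611687e-04 -2.34420291e-03] [ 0.41186752  0.40821198 -0.20345367  1.61274772  0.08994586  1.13029529
 -1.38689541]
jig 0.55 [158.0, 8.0, 280.0, 152.0] 12643
jig_lid 0.88 [161.0, 11.0, 278.0, 128.0] 10281
lid_pad 0.94 [151.0, 13.0, 280.0, 128.0] 10393
lid_pad 0.71 [353.0, 197.0, 391.0, 238.0] 675
guide_mouth 0.65 [154.0, 15.0, 279.0, 129.0] 10337
guide_mouth 0.63 [154.0, 9.0, 279.0, 150.0] 12753
driver 0.58 [352.0, 195.0, 392.0, 239.0] 679
tool_stand 0.75 [314.0, 142.0, 392.0, 240.0] 4280
petri_dish 0.84 [223.0, 183.0, 281.0, 244.0] 2415
petri_dish 0.49 [312.0, 144.0, 389.0, 242.0] 4388
solder_spool 0.87 [332.0, 57.0, 357.0, 90.0] 640
```

View pics/w1b.png

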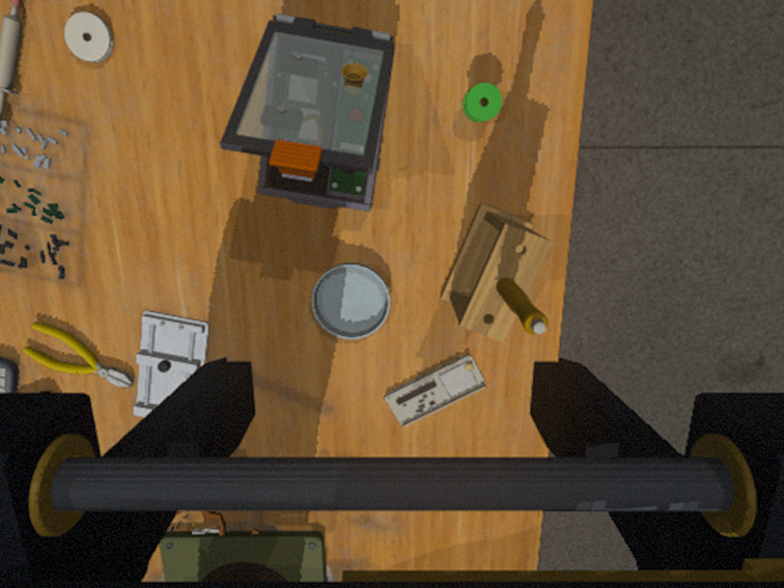

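The wrist view shows the jig with its lid half open, the pad centred near (211,112) in original px and the brass guide near (253,52). The stand's outer holes are near (371,177) and (349,227), and the driver leans out towards (384,233). Next I fit the poses.

```bash
cat >> h.py <<'E'
def lidpt(q,d,y,h):
    x=79-d*np.cos(q[3])+h*np.sin(q[3]); z=39+d*np.sin(q[3])+h*np.cos(q[3])
    return jigpt(q,x,y,z)
def jigpt(q,x,y,z):
    c,s=np.cos(q[2]),np.sin(q[2]); return np.array([q[0]+c*x-s*y,q[1]+s*x+c*y,z])
E
python3 - <<'E'
from h import *
from scipy.optimize import least_squares
s=manip.sense();C=cam("wrist",s)
P=np.array([[222,147],[378,168],[297,155],[372,207],[262,191],[275,18],[394,34]])/1.4
def model(q): return np.array([lidpt(q,160,55,0),lidpt(q,160,-55,0),lidpt(q,161,0,6),jigpt(q,-75,-55,36),jigpt(q,-75,55,36),lidpt(q,0,55,3),lidpt(q,0,-55,3)])
f=lambda q:(proj(C,model(q))-P).ravel()
r=least_squares(f,[592,-133,0,.8],loss='soft_l1');q=r.x
print(q,"\n",f(q).reshape(-1,2).round(1));print("pad",lidpt(q,161,0,6))
top=cam("top");print("pad top px",proj(top,lidpt(q,161,0,6)),proj(top,model(q)[3:5]))
for n,u,v,z in(("h1",520,248,100),("h3",488,318,100),("end",538,327,204),("low",505,283,105),("spool",483,102,26),("guide",354,70,130)):print(n,atz(C,u/1.4,v/1.4,z).round(1))
g=atz(C,354/1.4,70/1.4,39+0);print(g)
E
```

```text
[ 5.94293654e+02 -1.28628458e+02 -1.41132093e-01  8.16860117e-01] 
 [[ 0.5  0.2]
 [-2.1  0.6]
 [ 1.1 -1.5]
 [ 0.9  2.2]
 [-1.2  2.5]
 [-3.4 -2.5]
 [ 1.  -0.4]]
pad [ 567.72775998 -124.85406492  160.47610295]
pad top px [[342.22802542 194.6847616 ]] [[354.26010644 216.43320986]
 [317.24327653 212.1998609 ]]
h1 [ 486.8 -301.9  100. ]
h3 [ 422.7 -277.3  100. ]
end [ 451.7 -291.7  204. ]
low [ 456.7 -289.6  105. ]
spool [ 611.4 -276.7   26. ]
guide [ 625.8 -163.5  130. ]
[ 637.81575155 -157.21056811   39.        ]
```

Request:
carry_out(offset=[[40,-40,40],[73,-66,80],[73,-66,140],[73,-66,174],[73,-66,174],[73,-66,174]], yaw=[0.07,0.14,0.14,0.14,0.14,0.14], grip=[0,0,0,0,0,0])

```text
t: 3.7
eef_pos: [572.2, -125.3, 227.3]
tcp_rot: [3.142, -0.003, -0.143]
ft_force: [0.6, 0.9, 0.5]
grip_width: 0.344
grip_force: 0.0
```

```bash
python3 - <<'E'
from h import *
s=manip.sense();print(s["eef_pos"],s["tcp_rot"],s["grip_width"])
im=manip.snapshot("wrist")
cv2.imwrite("pics/w2.png",cv2.resize(im,(784,588),interpolation=2))
C=cam("wrist",s)
q=[594.3,-128.6,-.141,.817]
print("expected pad px*1.4",proj(C,lidpt(q,161,0,6))*1.4,"tip",proj(C,s["eef_pos"]-[0,0,11])*1.4)
for n in ("lid_pad","guide_mouth"):
  for d in manip.outline_of("wrist",n)[:2]: print(n,d["p"],d["box"])
E
```

```text
[ 572.24046602 -125.34256163  227.25850126] [ 3.14154400e+00 -2.86202870e-03 -1.42637497e-01] 0.3443174327330232
expected pad px*1.4 [[393.57868001 339.97188578]] tip [[393.59800055 390.49987667]]
lid_pad 0.64 [184.5, 65.8, 368.6, 267.1]
guide_mouth 0.84 [188.8, 70.3, 367.2, 265.5]
```

View pics/w2.png

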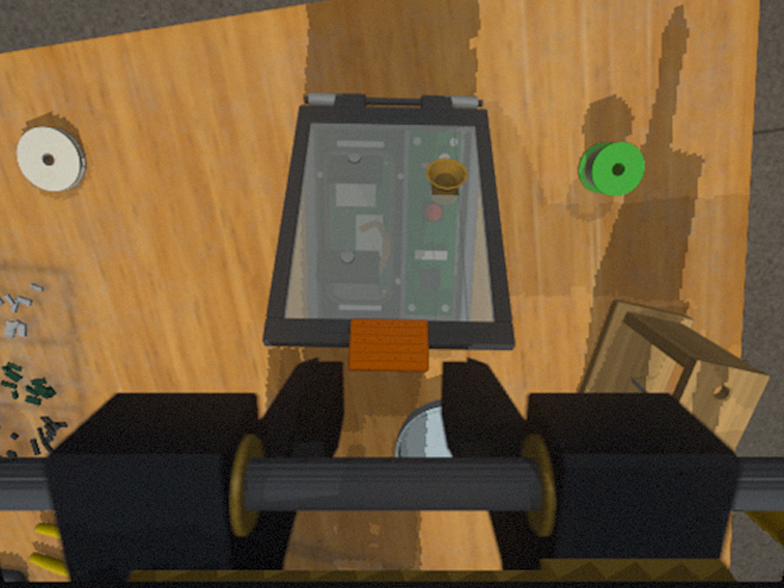

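The pad is near (389,345) in the 1.4x picture, within 2 mm of the prediction, and the fingers were still closing. Next I sweep the lid down along its arc.

Request:
carry_out(offset=[[0,0,0],[0,0,0],[0,0,0],[-2,0,40],[-20,0,63],[-35,0,81],[-44,0,94],[-52,0,109],[-58,0,124],[-61,0,139],[-62,0,153],[-62,0,153]], yaw=[0,0,0,0,0,0,0,0,0,0,0,0], grip=[0,0,0,0,0,0,0,0,0,0,0,0])

```text
t: 5.35
eef_pos: [509.5, -116.2, 71.9]
tcp_rot: [3.141, 0.001, -0.142]
ft_force: [-0.5, 0.3, 0.9]
grip_width: 0.007
grip_force: 0.2
```

Request:
carry_out(offset=[[0,0,6],[1,0,11],[1,0,15],[1,0,17],[1,0,19],[1,0,19]], yaw=[0,0,0,0,0,0], grip=[0,0,0,0,0,0])

```text
t: 6.1
eef_pos: [511.3, -116.5, 56.0]
tcp_rot: [3.141, -0.002, -0.142]
ft_force: [-3.8, 0.9, 22.8]
grip_width: 0.006
grip_force: 11.9
```

Request:
carry_out(offset=[[0,0,-10],[0,0,-60],[0,0,-120],[0,0,-180],[0,0,-220],[0,0,-220]], yaw=[0,0,0,0,0,0], grip=[0,0,0,0,0,0])

```text
t: 6.85
eef_pos: [512.9, -116.7, 276.9]
tcp_rot: [3.141, -0.008, -0.143]
ft_force: [0.4, -0.3, -0.3]
grip_width: 0.003
grip_force: 0.0
```

```bash
python3 - <<'E'
from h import *
s=manip.sense();print(s["eef_pos"],s["tcp_rot"],s["grip_width"])
im=manip.snapshot("wrist");np.savez("w3.npz",p=s["eef_pos"],r=s["tcp_rot"])
cv2.imwrite("pics/w3.png",cv2.resize(im,(784,588),interpolation=2))
C=cam("wrist",s)
q=[594.3,-128.6,-.141,0]
print("pad",proj(C,lidpt(q,161,0,6))*1.4,"corners",proj(C,[lidpt(q,160,y,3) for y in(55,-55)])*1.4,proj(C,[lidpt(q,0,y,3) for y in(55,-55)])*1.4)
E
```

```text
[ 512.90346425 -116.73760522  276.92721379] [ 3.14146516 -0.00787257 -0.14261615] 0.003168096208314687
pad [[393.22855359 253.74620914]] corners [[318.9512606  251.80857066]
 [467.51166471 251.43986953]] [[308.57190847  10.52244128]
 [476.95486255  10.00706718]]
```

View pics/w3.png

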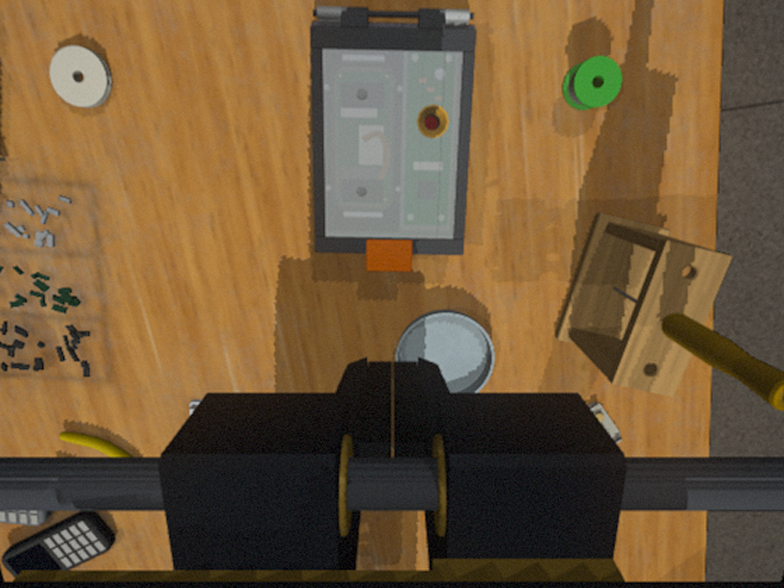

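The lid lies flat and latched. The guide mouth is near (433,121) with the red button visible through it, and the stand's outer holes are near (688,270) and (651,369), all in 1.4x px.

```bash
python3 - <<'E'
from h import *
s=dict(eef_pos=np.load("w3.npz")["p"],tcp_rot=np.load("w3.npz")["r"]);C=cam("wrist",s)
for n,u,v,z in(("guide",433,121,49.5),("button",432,122,24.3),("h1",688,270,100),("h3",651,369,100),("spool",598,81,26),("pad",390,256,45)):print(n,atz(C,u/1.4,v/1.4,z).round(1))
E
```

```text
guide [ 600.5 -156.8   49.5]
button [ 600.9 -158.1   24.3]
h1 [ 487.  -301.1  100. ]
h3 [ 421.9 -277.7  100. ]
spool [ 611.3 -277.2   26. ]
pad [ 511.8 -114.5   45. ]
```

Request:
carry_out(offset=[[-10,50,0],[-20,110,0],[-33,170,0],[-33,179,0],[-33,179,30],[-33,179,40],[-33,179,40],[-33,179,40]], yaw=[0,0,0,0,0,0,0,0], grip=[1,1,1,1,1,1,1,1])

```text
t: 7.9
eef_pos: [453.3, -288.5, 234.2]
tcp_rot: [3.141, -0.001, -0.141]
ft_force: [-0.3, 0.4, 0.9]
grip_width: 0.89
grip_force: 0.0
```

```bash
python3 - <<'E'
from h import *
s=manip.sense();print(s["eef_pos"],s["tcp_rot"],s["grip_width"])
im=manip.snapshot("wrist")
cv2.imwrite("pics/w4.png",cv2.resize(im,(784,588),interpolation=2))
C=cam("wrist",s)
print("driver axis expected",proj(C,[[454.5,-289.5,z] for z in(100,150,204)])*1.4)
E
```

```text
[ 453.34622625 -288.46106121  234.1635174 ] [ 3.14149967e+00 -7.87139804e-04 -1.41217138e-01] 0.8896951633568513
driver axis expected [[394.59531141 285.01535436]
 [395.08487177 313.77304708]
 [395.90771638 362.10848006]]
```

View pics/w4.png

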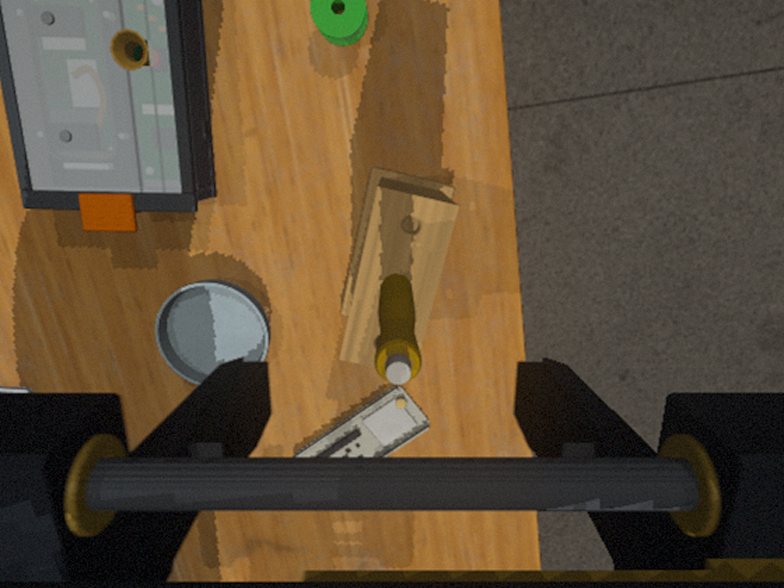

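The handle end is near (398,370) and its base near (398,285), centred between the open fingers. Next I descend and grip.

Request:
carry_out(offset=[[1,2,30],[1,2,60],[1,2,76],[1,2,76],[1,2,76],[1,2,76],[1,2,76],[1,2,76],[1,2,76],[1,2,76],[1,2,76],[1,2,76]], yaw=[0,0,0,0,0,0,0,0,0,0,0,0], grip=[1,1,1,0,0,0,0,0,0,0,0,0])

```text
t: 9.45
eef_pos: [453.4, -291.0, 157.7]
tcp_rot: [3.142, 0.0, -0.142]
ft_force: [-1.0, -0.8, 0.5]
grip_width: 0.213
grip_force: 30.0
```

Request:
carry_out(offset=[[0,0,-30],[0,0,-75],[0,0,-120],[30,-37,-125],[62,-75,-125],[95,-115,-125],[127,-153,-125],[127,-153,-100],[127,-153,-70],[127,-153,-60],[127,-153,-60],[127,-153,-60]], yaw=[0,0,0,0,0,0,0,0,0,0,0,0], grip=[0,0,0,0,0,0,0,0,0,0,0,0])

```text
t: 10.95
eef_pos: [601.5, -157.8, 218.9]
tcp_rot: [3.142, -0.002, -0.143]
ft_force: [-0.2, -0.6, 0.2]
grip_width: 0.212
grip_force: 30.0
```

```bash
python3 - <<'E'
from h import *
s=manip.sense();print(s["eef_pos"],s["tcp_rot"],s["grip_width"],s["grip_force"])
im=manip.snapshot("wrist");sc=manip.snapshot("scene")
C=cam("wrist",s);S=cam("scene")
e=s["eef_pos"];tip=e+[0,0,8-3-149];print("tip exp",tip)
print("wrist px tip/guide",proj(C,[tip,[600.7,-157.3,49.5]]));print("scene",proj(S,[tip,e,[600.7,-157.3,49.5]]))
a=cv2.resize(im[40:290,140:420],(560,500),interpolation=2)
p=proj(S,tip)[0].astype(int);b=cv2.resize(sc[p[1]-60:p[1]+40,p[0]-24:p[0]+24],(240,500),interpolation=2);print("scene crop origin",p-[24,60])
cv2.imwrite("pics/w5.png",np.hstack([a,b]))
E
```

```text
[ 601.5401757  -157.80574926  218.92040419] [ 3.14150894e+00 -2.21887631e-03 -1.42581005e-01] 0.21172219501124775 29.9989341685432
tip exp [ 601.5401757  -157.80574926   74.92040419]
wrist px tip/guide [[280.71273633 202.16338196]
 [280.22992437 195.62889455]]
scene [[329.65375993 194.07603026]
 [332.09806386 142.46248281]
 [329.33869235 202.79152528]]
scene crop origin [305 134]
```

View pics/w5.png

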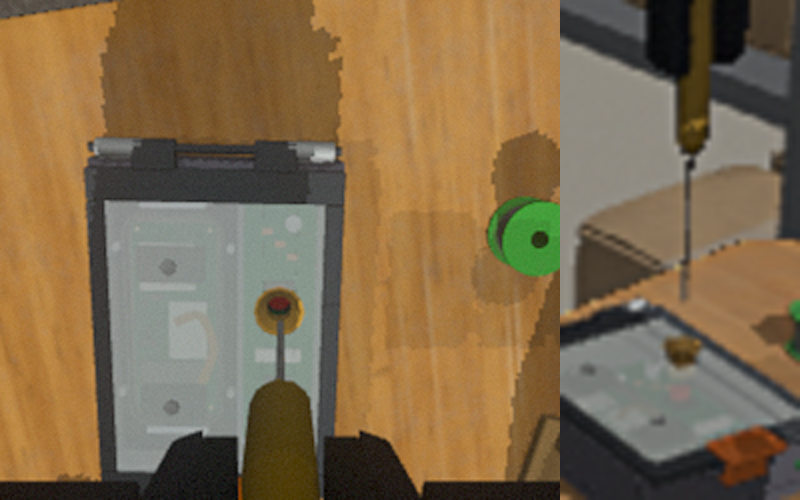

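The blade hangs over the guide. The scene camera puts the tip where predicted, near (330,194), while the wrist view suggests it may be a few mm towards +x, so I zoom in to check.

```bash
python3 - <<'E'
from h import *
s=manip.sense();im=manip.snapshot("wrist");C=cam("wrist",s);e=s["eef_pos"]
print(proj(C,[e+[0,0,z] for z in(-144,-134,-124,-100,-58)]))
cv2.imwrite("pics/w6.png",cv2.resize(im[175:245,255:305],(500,600*700//600),interpolation=2)[:600])
E
```

```text
[[280.69897896 202.16798544]
 [280.71805834 205.50014079]
 [280.73849517 209.06937091]
 [280.79402979 218.76832186]
 [280.9210344  240.94928847]]
```

View pics/w6.png

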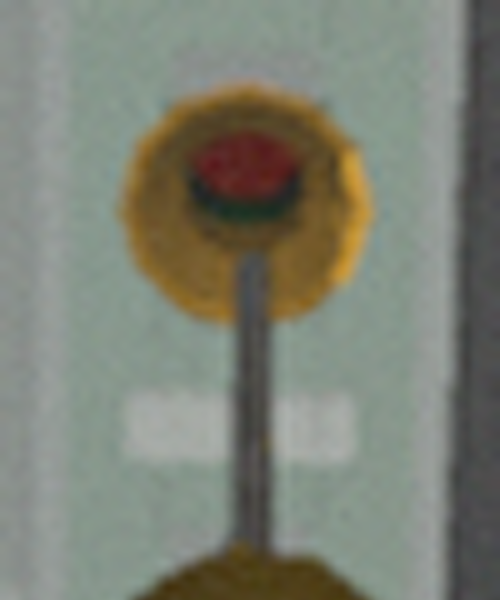

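The tip is at px (280.2,200.5), within about 1.5 mm of prediction, and is well inside the funnel. Next I lower the blade.

Request:
carry_out(offset=[[-1.5,0,12],[-1.5,0,24],[-1.5,0,34],[-1.5,0,42],[-1.5,0,47],[-1.5,0,47]], yaw=[0,0,0,0,0,0], grip=[0,0,0,0,0,0])

```text
t: 11.85
eef_pos: [599.2, -157.3, 170.3]
tcp_rot: [3.142, 0.001, -0.142]
ft_force: [0.0, -0.3, -0.2]
grip_width: 0.214
grip_force: 30.0
```

Request:
carry_out(offset=[[0,0,1.5],[0,0,3],[0,0,4],[0,0,4]], yaw=[0,0,0,0], grip=[0,0,0,0])

```text
t: 12.35
eef_pos: [599.5, -157.4, 167.0]
tcp_rot: [3.141, -0.001, -0.142]
ft_force: [0.1, -0.3, 1.5]
grip_width: 0.21
grip_force: 30.0
```

Request:
carry_out(offset=[[0,0,1],[0,0,2],[0,0,2.5],[0,0,2.5]], yaw=[0,0,0,0], grip=[0,0,0,0])

```text
t: 12.85
eef_pos: [599.5, -157.4, 164.4]
tcp_rot: [3.142, -0.0, -0.142]
ft_force: [0.2, -0.1, 3.3]
grip_width: 0.216
grip_force: 30.0
```

Request:
carry_out(offset=[[0,0,0.5],[0,0,1],[0,0,1.5],[0,0,1.5],[0,0,1.5]], yaw=[0,0,0,0,0], grip=[0,0,0,0,0])

```text
t: 13.48
eef_pos: [599.5, -157.3, 163.0]
tcp_rot: [3.142, -0.001, -0.142]
ft_force: [-0.8, -0.2, 5.0]
grip_width: 0.216
grip_force: 30.0
```

Request:
carry_out(offset=[[0,0,0.5],[0,0,0.8],[0,0,0.8]], yaw=[0,0,0], grip=[0,0,0])

```text
t: 13.85
eef_pos: [599.7, -157.4, 162.6]
tcp_rot: [3.141, -0.001, -0.142]
ft_force: [-1.0, 0.5, 7.3]
grip_width: 0.211
grip_force: 30.0
```

Request:
carry_out(offset=[[0,0,0.5],[0,0,0.5],[0,0,0.5],[0,0,0.5],[0,0,0.5],[0,0,0.5],[0,0,0.5],[0,0,0.5],[0,0,0.5],[0,0,0.5],[0,0,0.5],[0,0,0.5]], yaw=[0,0,0,0,0,0,0,0,0,0,0,0], grip=[0,0,0,0,0,0,0,0,0,0,0,0])

```text
t: 15.35
eef_pos: [599.9, -157.4, 162.4]
tcp_rot: [3.141, -0.002, -0.142]
ft_force: [-0.8, 0.4, 10.3]
grip_width: 0.212
grip_force: 30.0
```

```bash
python3 - <<'E'
from h import *
s=manip.sense();print(s["eef_pos"],s["ft_force"],s["grip_force"])
im=manip.snapshot("wrist");sc=manip.snapshot("scene")
cv2.imwrite("pics/w7.png",np.hstack([cv2.resize(im[40:290,140:420],(560,500),interpolation=2),cv2.resize(sc[134:234,305:353],(240,500),interpolation=2)]))
E
```

```text
[ 599.86721954 -157.40584303  162.35190034] [-0.76806777  0.38448363 10.29492931] 30.00023010856239
```

View pics/w7.png

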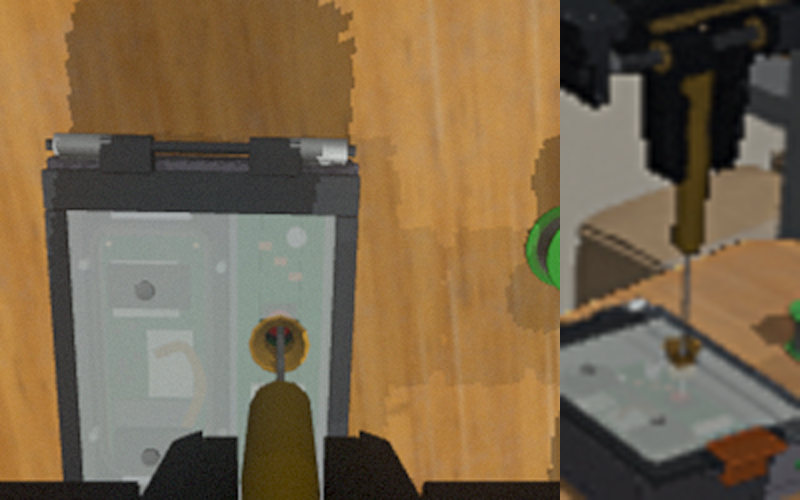

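The blade goes through the guide (crop (279,345)) and the lid is flat. The force rose from 1.5 N to 10 N over about 4.5 mm of travel, so the button is at its hard stop. Handing in.

```bash
python3 -c "
from cell import manip
print(manip.job_done())"
```

```text
the job is handed in; nothing more can be done
None
```

The job is handed in: the lid is latched, and the gripped, upright screwdriver is through the brass guide holding the red button at its hard stop with about 10 N. The verdict was not shown to me, and I never touched the can, dish or spool.

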